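# Look into the square pedal caddy

### The arm

A 6-joint arm with a two-finger parallel gripper is mounted at the origin on a cart in front of the work surface, level with it; the furniture and walls round the work are solid. World frame = base frame: x ahead of the robot, y to its left, z up, the work surface at z = 0. Lengths are in m, angles in rad, forces in N, time in s.
With the tool pointing down it reaches from about 0.15 to 0.775 m from the base axis. Payload 6.1 kg.
Tool frame: the origin (TCP) lies at the very end of the fingers, on their centre line; the grasp point (between the pads) lies ctrl.tcp_to_grasp behind it (ctrl.tcp_to_grasp is the distance from the TCP to the grasp point, in m); z points along the fingers, y is the direction in which the jaws open and shut (so a half turn about z gives the same grasp; the last joint's range is limited). The gripper opens to 85 mm and grips with 20 to 120 N. Pads are 22 mm wide; open, the fingers measure 114 mm over their backs; the gripper's body (76 mm by 85 mm) begins 54 mm behind the grasp point. The pads swing forward as they close: fully open they stand 13 mm farther back than shut.
Start: joints at [-1.225, 0.126, -0.04, 1.405, 0, 1.571], TCP at [0.178, -0.494, 0.231] pointing down, gripper open.
Joint ranges: [-2.72, 2.72], [-0.95, 1.95], [-1.27, 1.35], [-1.78, 2.02], [-1.46, 1.47], [-3.14, 3.14]. Speed limits (rad/s): [2.39, 2.39, 3.01, 3.14, 3.14, 3.14].

### API

Orientations are given as a unit quaternion [w, x, y, z].
In Python, from rig import ctrl gives the robot as it stands.
- The arm moves only by the shell command python3 -m pendant 'ROWS' [FORCE]. ROWS is a JSON object of lists of equal length, an entry for each row: "linear": the shift along the tool's x, y, z as a fraction of full scale, a list of three; "spin": the turn about the tool's z as a fraction of full scale; "gripper": the gripper command: -1 is fully open, 1 is shut, values between are in proportion. In form: {"linear": [[dx, dy, dz], ...], "spin": [spin, ...], "gripper": [gripper, ...]}. A call has 1 to 20 rows; each row shifts and turns the commanded pose from where the row before left it, along the tool's axes as they then stand; what a row does not reach is not made up. Full scale, the value 1, is 0.15 m for a shift and pi rad for a turn. A row lasts 1/12 s, in which the tool goes at most 41.7 mm and 7.16 degrees, less where a joint would pass 70% of its speed; a pose out of reach is approached as far as the arm can. A call with a number of a shift or a turn outside -1 to 1 is refused whole. A call with a gripper value outside its range is refused whole. The fingers move at their own pace and stop on an object; FORCE is the grip in N (left out, the last holds). Time passes only in rows, so rows that do not move let the fingers close. It gives the time, the measured TCP pose, the force and the opening at its end, in the units of the state.
- ctrl.read_state(): the state, without advancing time (a new reading comes with each control period).
- ctrl.camera(name): name is "scene" or "top" or "wrist"; returns a dict with "pixels" (420x560x3 uint8, blue, green, red), "K" (3x3 intrinsics, pixels), "distortion" ([k1, k2, p1, p2, k3] as OpenCV has them; the pictures are not rectified), "position" and "orientation" of the camera in the world; the wrist camera has in their place "hand_eye" (4x4, takes a point from camera to tool coordinates, whose origin is the TCP and whose axes are the flange's). Camera axes: x right, y up, looking along -z (the intrinsics and any distortion apply to the point x, -y, -z); pixel columns grow to the right and rows downward; lengths in m; the calibration is good to about 2 mm. A picture is of the moment at which its call begins: read the wrist's pose just before it. There is no depth.
- ctrl.job_done(): hands the job in, once; it reports no verdict.
The state is a dict: "time": time; "joint_positions": joint angles; "qd": joint speeds; "joint_efforts": joint torques, N m; "tcp_pos": TCP position; "eef_rot": TCP orientation; "ft_force": force on the tool from outside, world axes, zero at the start; "wrist_torque": the same for the moment, N m; "finger_gap": finger opening in m.
Only numpy, scipy, OpenCV 4.12 (cv2) and the standard library are available. Lean on these libraries where they do the work, as an engineer would, in place of code of your own. Each camera call takes 0.05 s, during which the arm holds its last target.

### The job

Show me how full the square-cornered scrap caddy is: press its pedal down until its lid stands wide open and keep it open for about two seconds, working the lid by the pedal only. Then ease the pedal back up slowly, taking two seconds or more, so that the lid comes down shut without slamming. Leave the round caddy's lid shut and don't knock over or shift the jam jar between the two.

Things in the scene. Friction and masses are not known exactly. Their poses are not given: they have to be found in the camera images.
- square_pad (a point): Middle of the top of the square caddy's pedal pad, the spot to press: a ribbed black rubber tread on a steel lever, 32 mm deep (x), 40 mm wide (y). When up it is 60 to 84 mm above the worktop, since the caddies' plinths differ in height. Axes at rest: x level from the pad towards the caddy (its front face is 70 mm from the pad's middle), y level to the left, z up.
- square_pedal: That pedal's lever with its pad. Origin: its pivot inside the caddy, 13 mm below the pad's top; the pad is 110 mm from it along -x. Pressed, the pad swings 36 mm down to a stop (0.33 rad). A spring pushes it up: 5 to 7 N at the pad at first, about 8 N at the stop, some 2 N more if pressed briskly. Let go, it jumps up and slams the lid.
- square_lid (a joint): Lid angle of the square caddy, rad: 0 shut, 1.32 fully open, hinged at the rear, linked to the pedal: 0.36 rad for every 10 mm the pad goes down. The caddy is a small metal pedal bin fixed to the worktop, rectangular in plan, 90 mm deep, 110 mm wide, with a flat black rectangular lid, top 76 mm above the pad's top.
- round_lid (a joint): Lid angle of the other caddy, rad, 0 shut: same body height, materials and pedal, but the body is a round drum 92 mm across with a round lid. The two stand side by side, either one on the left, pedals towards the robot.
- jam_jar: Glass jar with a screw cap, 66 mm across, 94 mm tall, standing between the two caddies; origin at the centre of its underside, z up.
There are look-alikes about, which are no part of the job. Of the things that look like the jam_jar, the smallest one is meant.

How it is judged:
On the way, in this order (a step that is already met when the one before it is completed fails the run):
1. the square caddy's lid is held wide open (more than 1.0 rad) by the pressed pedal for 1.5 s (value of joint square_lid above 1 rad and contact force between anything else and square_pedal above 1 N), for 1.5 s.
2. the lid is down again (value of joint square_lid below 0.06 rad), for 0.2 s.
At the end, for the whole second after the job is handed in: the square caddy's lid and the round caddy's lid are shut (within 0.06 rad) and the jam jar stands upright (10 degrees) within 20 mm of where it was (value of joint each of square_lid, round_lid below 0.06 rad and distance of jam_jar from where it was at the start of the episode below 0.02 m and angle between jam_jar's own z axis and vertical below 0.17 rad); the robot touches nothing.
It fails at once if the square lid falls faster than 2.5 rad/s (slams) (velocity of joint square_lid below -2.5 rad/s).
It fails at once if the round caddy's lid is raised by more than 0.2 rad (value of joint round_lid above 0.2 rad).
It fails at once if the jam jar is tipped or pushed more than 20 mm (distance of jam_jar from where it was at the start of the episode above 0.02 m or angle between jam_jar's own z axis and vertical above 0.3 rad).
It also fails if it takes over 38 s, if anything falls off the work surface, if the arm or the gripper's body presses on something with over 40 N, if the wrist force passes 120 N, or if a joint passes its speed limit or range.

## Working session

There is one attempt and no reset: what is moved stays moved. The work goes in short steps, Python scripts to look and compute and a shell command to move; the robot and the scene stay as the last step left them, time stands still between calls to the robot, and variables do not carry over. Pictures are saved under pics/ and viewed, and the job is handed in when it is done.

```bash
mkdir -p pics; ls; cat > h.py <<'E'
import numpy as np,cv2
from scipy.spatial.transform import Rotation as R
from rig import ctrl
def q2R(q): return R.from_quat([q[1],q[2],q[3],q[0]]).as_matrix()
def ray(c,uv):
    p=cv2.undistortPoints(np.array([[uv]],float),np.array(c["K"]),np.array(c["distortion"]))[0,0]
    d=q2R(c["orientation"])@np.array([p[0],-p[1],-1]); return np.array(c["position"]),d
def atz(c,uv,z):
    o,d=ray(c,uv); return o+d*(z-o[2])/d[2]
def proj(c,X):
    x=q2R(c["orientation"]).T@(np.array(X)-c["position"])
    r=np.array([[x[0],-x[1],-x[2]]])
    return cv2.projectPoints(r,np.zeros(3),np.zeros(3),np.array(c["K"]),np.array(c["distortion"]))[0].ravel()
E
python3 - <<'E'
from h import *
import pickle
s=ctrl.read_state();print(s)
for n in("scene","top"):
    c=ctrl.camera(n);cv2.imwrite(f"pics/{n}0.png",c["pixels"]);pickle.dump(c,open(n+".pkl","wb"));print(c["position"],c["orientation"])
E
```

```text
pics
{'time': 0.0, 'joint_positions': array([-1.22496812e+00,  1.26377539e-01, -4.06207033e-02,  1.40541408e+00,
        3.91822264e-06,  1.57079596e+00]), 'qd': array([-0.00112968, -0.00030679, -0.00112738,  0.00036141, -0.0001712 ,
        0.00119401]), 'joint_efforts': array([-2.32862410e-03, -4.35911965e+01,  3.52925098e+01,  1.73206459e-02,
       -2.05099768e-04, -5.48278138e-06]), 'tcp_pos': array([ 0.17782103, -0.49352168,  0.23052396]), 'eef_rot': array([-7.96285886e-04,  9.85087215e-01,  1.72053846e-01, -1.37089021e-04]), 'ft_force': array([-0.30516045, -0.08422999,  0.02829868]), 'wrist_torque': array([0.00462366, 0.02304659, 0.01489708]), 'finger_gap': 0.08509565026900863}
[ 0.18235333 -0.78186023  0.59256287] [ 0.85012958  0.42539513 -0.13295206 -0.28043258]
[ 0.41316469 -0.21663011  1.15999865] [-0.70029844 -0.05111495  0.0544178   0.70993525]
```

View pics/scene0.png

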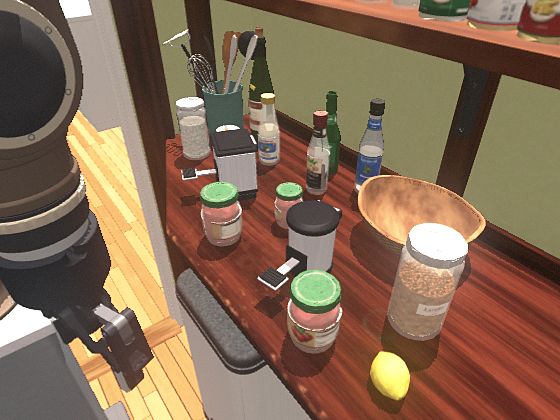

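View pics/top0.png

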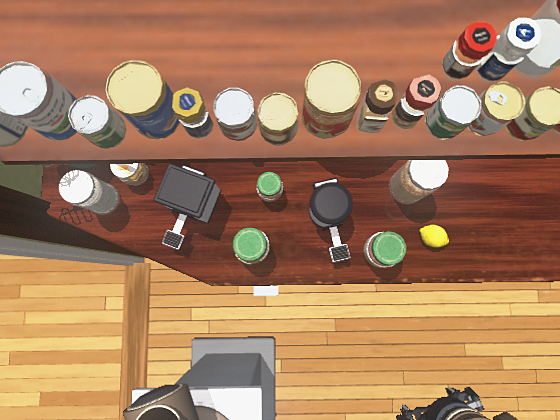

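The square caddy is the left one, with its pad at about (174,239) in the top view and (190,173) in the scene view. The small jar is at (269,185) in the top view. I'll zoom in.

```bash
python3 - <<'E'
from h import *
a=cv2.imread("pics/top0.png")[150:260,145:265];b=cv2.imread("pics/scene0.png")[110:210,160:280]
cv2.imwrite("pics/crop1.png",np.vstack([cv2.resize(a,None,fx=5,fy=5,interpolation=cv2.INTER_CUBIC)]))
cv2.imwrite("pics/crop2.png",cv2.resize(b,None,fx=6,fy=6,interpolation=cv2.INTER_CUBIC))
E
```

```text
(no output)
```

View pics/crop1.png

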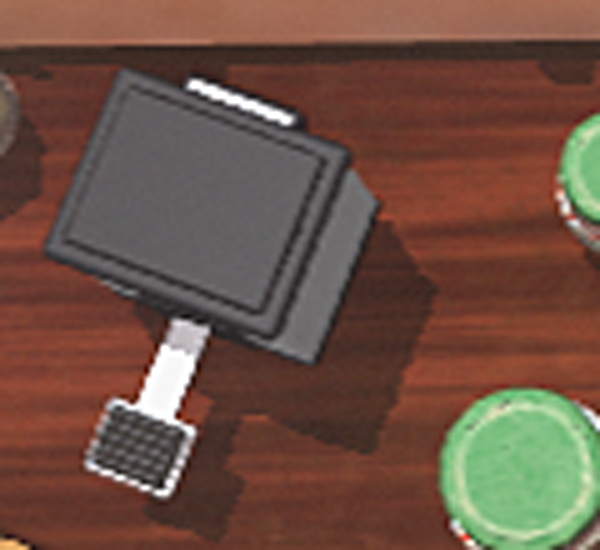

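View pics/crop2.png

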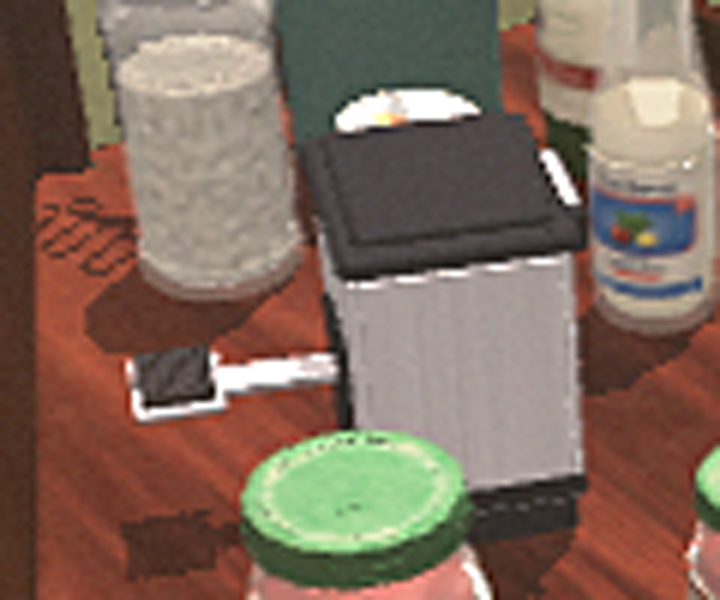

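```bash
cat >> h.py <<'E'
def tri(c1,u1,c2,u2):
    o1,d1=ray(c1,u1);o2,d2=ray(c2,u2);d1=d1/np.linalg.norm(d1);d2=d2/np.linalg.norm(d2)
    t=np.linalg.lstsq(np.c_[d1,-d2],o2-o1,rcond=None)[0];a=o1+t[0]*d1;b=o2+t[1]*d2
    return (a+b)/2,np.linalg.norm(a-b)
E
python3 - <<'E'
from h import *
import pickle
S=pickle.load(open("scene.pkl","rb"));T=pickle.load(open("top.pkl","rb"))
t=lambda x,y:((x-2)/5+145,(y-2)/5+150); s=lambda x,y:((x-2.5)/6+160,(y-2.5)/6+110)
print("pad",tri(T,t(141,447),S,s(173,376)))
lt=dict(fl=(48,248),fr=(275,333),br=(350,155),bl=(124,72)); ls=dict(fl=(302,150),fr=(345,275),br=(583,240),bl=(522,118))
P={k:tri(T,t(*lt[k]),S,s(*ls[k])) for k in lt}
for k in P:print(k,P[k])
p=tri(T,t(141,447),S,s(173,376))[0]
for z in(.06,.07,.08,.084):print(z,atz(T,t(141,447),z),atz(S,s(173,376),z))
for k in lt:print(k,atz(T,t(*lt[k]),p[2]+.072))
# lever dir
print(atz(T,t(188,335),p[2]-.003),atz(T,t(155,410),p[2]-.003))
# pad corners
for q in((112,398),(196,430),(167,497),(86,465)):print(atz(T,t(*q),p[2]-.004))
print("smalljar",atz(T,(269,183),.094),"bigjar",atz(T,(251,243),.12))
# shelf front edge
for z in(.4,.5,.6):print("shelf",atz(T,(170,160),z))
E
```

```text
pad (array([0.51284591, 0.04870362, 0.07281875]), np.float64(0.00021209965957944097))
fl (array([0.59886391, 0.07825551, 0.13813193]), np.float64(0.0022508903871297867))
fr (array([ 0.55856825, -0.02753734,  0.13799413]), np.float64(0.00041895565854722184))
br (array([ 0.64338208, -0.06256029,  0.14001247]), np.float64(0.003771676203668713))
bl (array([0.68385388, 0.0433537 , 0.1408248 ]), np.float64(0.0029856476132897663))
0.06 [0.51412075 0.05179198 0.06      ] [0.52089661 0.06922981 0.06      ]
0.07 [0.51320296 0.04935177 0.07      ] [0.51453974 0.05324878 0.07      ]
0.08 [0.51228518 0.04691157 0.08      ] [0.50818287 0.03726776 0.08      ]
0.084 [0.51191807 0.04593549 0.084     ] [0.50564012 0.03087535 0.084     ]
fl [0.59867463 0.07587786 0.14481875]
fr [ 0.55778729 -0.02888559  0.14481875]
br [ 0.64061809 -0.06241524  0.14481875]
bl [0.68144984 0.04299608 0.14481875]
[0.56805466 0.02764122 0.06981875] [0.53125117 0.04299276 0.06981875]
[0.53755247 0.06436168 0.06881875]
[0.52126351 0.02302286 0.06881875]
[0.48875922 0.03645279 0.06881875]
[0.50489416 0.07616682 0.06881875]
smalljar [ 0.64432248 -0.18694326  0.094     ] bigjar [ 0.49677754 -0.14455403  0.12      ]
shelf [ 0.62117316 -0.02314063  0.4       ]
shelf [ 0.59380357 -0.04859982  0.5       ]
shelf [ 0.56643399 -0.074059    0.6       ]
```

```bash
python3 -m pendant '{"linear":[[0,0,0],[0,0,0],[0,0,0],[0,0,0],[0,0,0],[0,0,0],[0,0,0]],"spin":[0.0385,0.0385,0.0385,0.0385,0.0385,0.0385,0],"gripper":[1,1,1,1,1,1,1]}' 30
cat > g.py <<'E'
from h import *
import sys
s=ctrl.read_state();M=q2R(s["eef_rot"])
tgt=np.array([float(v) for v in sys.argv[1:4]])
d=tgt-s["tcp_pos"];print("t",s["time"],"q",np.round(s["joint_positions"],3),"tcp",np.round(s["tcp_pos"],4),"xaxis yaw",np.degrees(np.arctan2(M[1,0],M[0,0])),"gap",s["finger_gap"],"F",np.round(s["ft_force"],2))
print("tool frac",np.round(M.T@d/.15,4),ctrl.tcp_to_grasp)
E
python3 g.py 0.509 0.050 0.231
```

```text
time: 0.68
tcp_pos: [0.1778, -0.4937, 0.2309]
eef_rot: [-0.0, 0.982, -0.19, -0.0]
ft_force: [-0.4, 0.1, -0.7]
finger_gap: 0.0006
t 0.6833 q [-1.225  0.126 -0.04   1.405 -0.     2.299] tcp [ 0.1778 -0.4937  0.2309] xaxis yaw -21.938204689644156 gap 0.0006358263890454186 F [-0.45  0.11 -0.69]
tool frac [ 6.9370e-01 -4.1869e+00  1.5000e-03] 0.0187
```

The last joint turned the wrong way and would pass its range on the way over, so I'll use the equivalent half turn.

```bash
python3 -m pendant '{"linear":[[0,0,0],[0,0,0],[0,0,0],[0,0,0],[0,0,0],[0,0,0],[0,0,0],[0,0,0],[0,0,0],[0,0,0],[0,0,0],[0,0,0],[0,0,0]],"spin":[-0.0385,-0.0385,-0.0385,-0.0385,-0.0385,-0.0385,-0.0385,-0.0385,-0.0385,-0.0385,-0.0385,-0.0385,-0.0385],"gripper":[1,1,1,1,1,1,1,1,1,1,1,1,1]}' >/dev/null
python3 -m pendant '{"linear":[[0,0,0],[0,0,0],[0,0,0],[0,0,0],[0,0,0],[0,0,0],[0,0,0],[0,0,0],[0,0,0],[0,0,0],[0,0,0],[0,0,0],[0,0,0]],"spin":[-0.0385,-0.0385,-0.0385,-0.0385,-0.0385,-0.0385,-0.0385,-0.0385,-0.0385,-0.0385,-0.0385,-0.0385,-0.0385],"gripper":[1,1,1,1,1,1,1,1,1,1,1,1,1]}' >/dev/null
python3 g.py 0.509 0.050 0.231
```

```text
t 2.85 q [-1.225  0.126 -0.04   1.405 -0.    -0.858] tcp [ 0.1778 -0.4938  0.231 ] xaxis yaw 158.9737457459069 gap 0.00014078382514585113 F [-0.45 -0.02  0.2 ]
tool frac [-7.6000e-01  4.1758e+00  1.5000e-03] 0.0187
```

```bash
python3 -m pendant '{"linear":[[-0.017,0.1,0],[-0.034,0.19,0],[-0.034,0.19,0],[-0.034,0.19,0],[-0.034,0.19,0],[-0.034,0.19,0],[-0.034,0.19,0],[-0.034,0.19,0],[-0.034,0.19,0],[-0.034,0.19,0],[-0.034,0.19,0],[-0.034,0.19,0],[-0.034,0.19,0],[-0.034,0.19,0],[-0.034,0.19,0],[-0.034,0.19,0],[-0.034,0.19,0],[-0.034,0.19,0],[-0.034,0.19,0],[-0.02,0.1,0]],"spin":[0,0,0,0,0,0,0,0,0,0,0,0,0,0,0,0,0,0,0,0],"gripper":[1,1,1,1,1,1,1,1,1,1,1,1,1,1,1,1,1,1,1,1]}' 
python3 g.py 0.509 0.050 0.231
```

```text
time: 4.52
tcp_pos: [0.4688, -0.0218, 0.231]
eef_rot: [-0.0, 0.186, 0.983, 0.0]
ft_force: [-0.3, -0.5, -0.3]
finger_gap: 0.0001
t 4.5167 q [-4.700e-02  2.100e-02 -1.540e-01  1.396e+00  1.000e-03  3.270e-01] tcp [ 0.4688 -0.0218  0.231 ] xaxis yaw 158.54330113974697 gap 7.103623020705393e-05 F [-0.26 -0.49 -0.31]
tool frac [-7.430e-02  5.437e-01  5.000e-04] 0.0187
```

```bash
python3 -m pendant '{"linear":[[-0.015,0.11,0],[-0.015,0.11,0],[-0.015,0.11,0],[-0.015,0.11,0],[-0.015,0.104,0],[0,0,0.1],[0,0,0.1],[0,0,0.1],[0,0,0.1],[0,0,0.1],[0,0,0.1],[0,0,0.1],[0,0,0.1],[0,0,0]],"spin":[0,0,0,0,0,0,0,0,0,0,0,0,0,0],"gripper":[1,1,1,1,1,1,1,1,1,1,1,1,1,1]}' 
python3 g.py 0.509 0.050 0.110
python3 - <<'E'
from h import *
a=[]
for n in("scene","top","wrist"):
    c=ctrl.camera(n)["pixels"]
    if n=="scene":c=cv2.resize(c[100:210,130:270],None,fx=5,fy=5)
    if n=="top":c=cv2.resize(c[150:290,120:270],None,fx=4,fy=4)
    cv2.imwrite(f"pics/{n}1.png",c)
E
```

```text
time: 5.68
tcp_pos: [0.5063, 0.0473, 0.1083]
eef_rot: [-0.002, 0.187, 0.982, -0.001]
ft_force: [-0.4, 0.3, -0.2]
finger_gap: -0.0001
t 5.6833 q [ 0.093  0.128 -0.308  1.14   0.     0.469] tcp [0.5063 0.0473 0.1083] xaxis yaw 158.42991472858475 gap -0.0001376844117286915 F [-0.37  0.31 -0.21]
tool frac [-0.0103  0.0234 -0.0113] 0.0187
```

View pics/scene1.png

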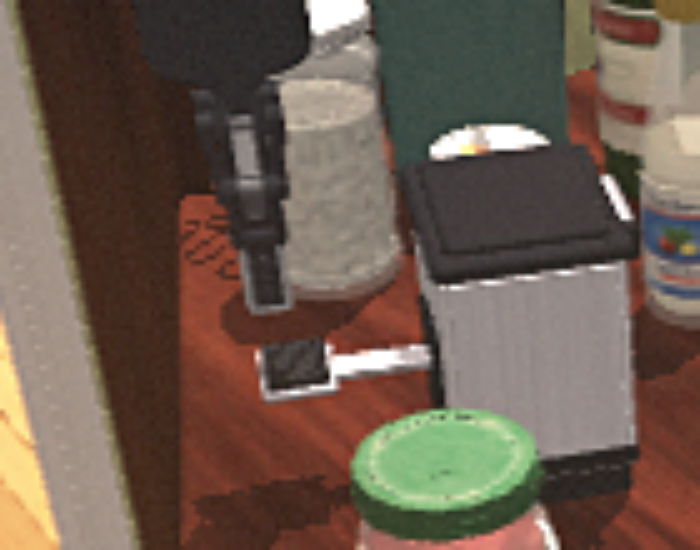

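View pics/wrist1.png

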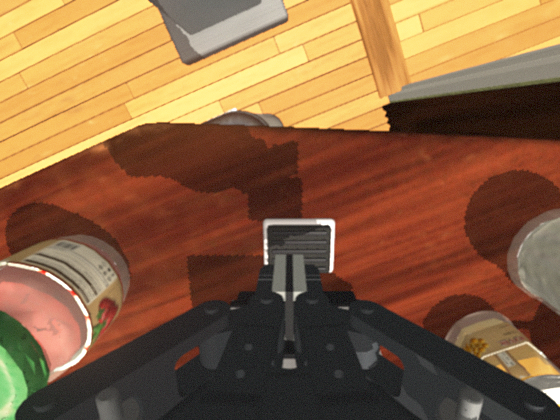

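View pics/top1.png

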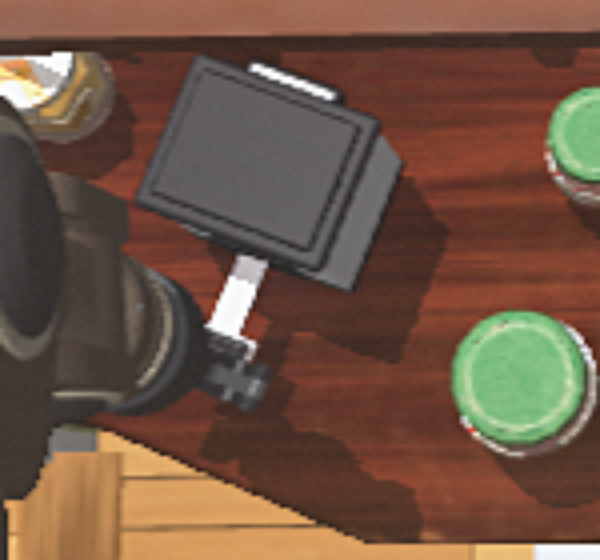

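```bash
python3 - <<'E'
from h import *
s=ctrl.read_state();c=ctrl.camera("wrist")
H=np.array(c["hand_eye"]);Tt=np.eye(4);Tt[:3,:3]=q2R(s["eef_rot"]);Tt[:3,3]=s["tcp_pos"];W=Tt@H
q=R.from_matrix(W[:3,:3]).as_quat();c["position"]=W[:3,3];c["orientation"]=[q[3],*q[:3]]
for z in(.069,.073,.077):print(z,atz(c,(299,245),z),atz(c,(264,272),z),atz(c,(334,272),z),atz(c,(334,219),z),atz(c,(266,219),z))
print(proj(c,s["tcp_pos"]),s["tcp_pos"])
E
python3 g.py 0.509 0.050 0.080
```

```text
0.069 [0.5143955 0.0527352 0.069    ] [0.52372752 0.02485794 0.069     ] [0.54042704 0.0670568  0.069     ] [0.50619358 0.07892092 0.069     ] [0.49084231 0.04007673 0.069     ]
0.073 [0.51276397 0.05322808 0.073     ] [0.52189349 0.02595572 0.073     ] [0.53823065 0.06723891 0.073     ] [0.50474002 0.07884559 0.073     ] [0.48972186 0.04084428 0.073     ]
0.077 [0.51113244 0.05372095 0.077     ] [0.52005947 0.02705351 0.077     ] [0.53603426 0.06742101 0.077     ] [0.50328647 0.07877025 0.077     ] [0.48860142 0.04161183 0.077     ]
[287.24295214 272.64048917] [0.50861447 0.04725823 0.1119334 ]
t 5.8833 q [ 0.092  0.126 -0.301  1.142  0.     0.469] tcp [0.509  0.0472 0.1124] xaxis yaw 158.42580508440702 gap -0.00018216890902588155 F [ 1.33 -0.51  0.77]
tool frac [0.0072 0.017  0.2157] 0.0187
```

```bash
python3 -m pendant '{"linear":[[0,0.028,0.035],[0,0,0.035],[0,0,0.035],[0,0,0.035],[0,0,0.035],[0,0,0.03],[0,0,0]],"spin":[0,0,0,0,0,0,0],"gripper":[1,1,1,1,1,1,1]}' 
python3 g.py 0.511 0.051 0.080
python3 -m pendant '{"linear":[[0,0,0.01],[0,0,0.01],[0,0,0.01],[0,0,0.01],[0,0,0.01],[0,0,0.01],[0,0,0]],"spin":[0,0,0,0,0,0,0],"gripper":[1,1,1,1,1,1,1]}' 
python3 g.py 0.511 0.051 0.038
```

```text
time: 6.47
tcp_pos: [0.5095, 0.0507, 0.0792]
eef_rot: [-0.001, 0.187, 0.982, -0.0]
ft_force: [-0.4, 0.5, -0.2]
finger_gap: 0.0002
t 6.4667 q [ 0.099  0.148 -0.351  1.073  0.     0.476] tcp [0.5095 0.0507 0.0792] xaxis yaw 158.4059236309958 gap 0.00017613331346869534 F [-0.36  0.47 -0.24]
tool frac [-0.0084  0.0054 -0.005 ] 0.0187
time: 7.05
tcp_pos: [0.5103, 0.0509, 0.0718]
eef_rot: [0.0, 0.187, 0.982, 0.0]
ft_force: [-1.3, -0.4, 5.0]
finger_gap: 0.0001
t 7.05 q [ 0.099  0.153 -0.363  1.055  0.     0.476] tcp [0.5103 0.0509 0.0718] xaxis yaw 158.4157099596073 gap 0.00011162245949381097 F [-1.33 -0.35  5.04]
tool frac [-0.0042  0.0024  0.2254] 0.0187
```

Contact made at about z = 0.072 with 5 N. I'll press partway and look.

```bash
python3 -m pendant '{"linear":[[0,0,0.01],[0,0,0.01],[0,0,0.012],[0,0,0.012],[0,0,0.012],[0,0,0.012],[0,0,0.012],[0,0,0.012],[0,0,0.012],[0,0,0.012],[0,0,0.012],[0,0,0]],"spin":[0,0,0,0,0,0,0,0,0,0,0,0],"gripper":[1,1,1,1,1,1,1,1,1,1,1,1]}' 
python3 - <<'E'
from h import *
c=ctrl.camera("scene")["pixels"]
cv2.imwrite("pics/scene2.png",cv2.resize(c[80:220,120:280],None,fx=4,fy=4))
E
python3 g.py 0.511 0.051 0.038
```

```text
time: 8.05
tcp_pos: [0.51, 0.051, 0.0527]
eef_rot: [-0.0, 0.187, 0.982, 0.0]
ft_force: [-3.2, 0.3, 6.4]
finger_gap: 0.0002
t 8.1 q [ 0.099  0.165 -0.392  1.013  0.     0.476] tcp [0.51   0.051  0.0528] xaxis yaw 158.42226578023818 gap 0.00017799774066918085 F [-3.58  0.72  6.33]
tool frac [-0.0064  0.0022  0.0985] 0.0187
```

View pics/scene2.png

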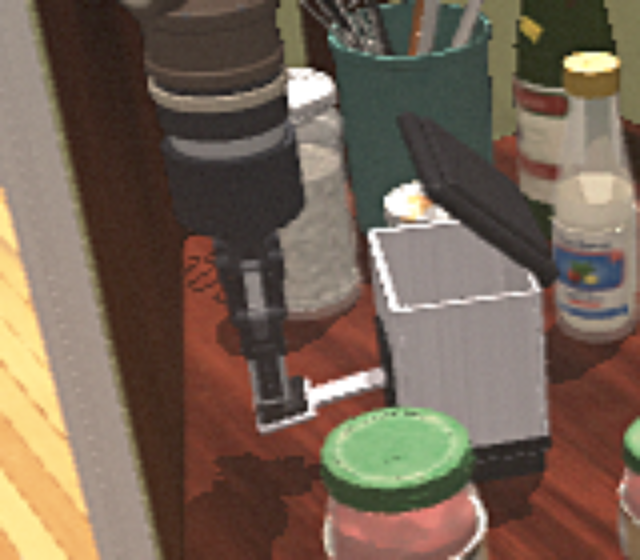

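```bash
python3 -m pendant '{"linear":[[0,0,0.012],[0,0,0.012],[0,0,0.012],[0,0,0.012],[0,0,0.012],[0,0,0.012],[0,0,0.012],[0,0,0.012],[0,0,0]],"spin":[0,0,0,0,0,0,0,0,0],"gripper":[1,1,1,1,1,1,1,1,1]}' 
python3 - <<'E'
from h import *
c=ctrl.camera("scene")["pixels"]
cv2.imwrite("pics/scene3.png",cv2.resize(c[80:220,120:280],None,fx=4,fy=4))
E
python3 g.py 0.511 0.051 0.038
```

```text
time: 8.85
tcp_pos: [0.5116, 0.0505, 0.039]
eef_rot: [0.002, 0.187, 0.982, -0.0]
ft_force: [0.1, -2.0, 7.2]
finger_gap: -0.0002
t 8.9 q [ 0.099  0.176 -0.412  0.98  -0.001  0.476] tcp [0.5116 0.0505 0.0391] xaxis yaw 158.40051973429624 gap 5.9834880949631206e-05 F [-1.03 -0.98  7.73]
tool frac [0.0047 0.0017 0.0072] 0.0187
```

View pics/scene3.png

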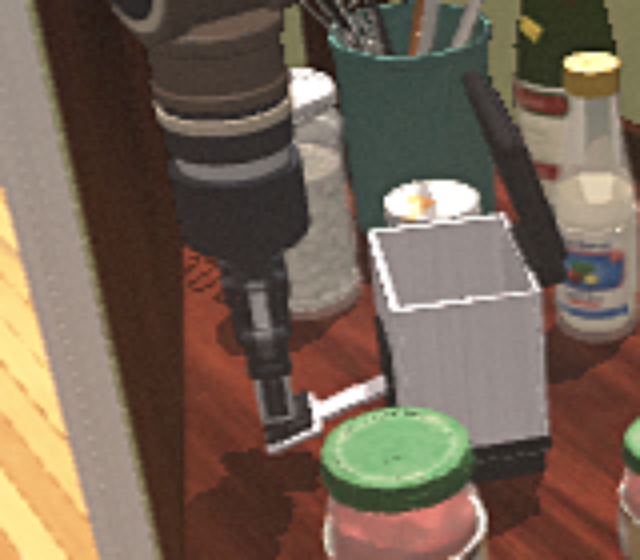

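The lid stands wide open, at roughly 1.2 rad. I'll hold it there for about 2 s.

```bash
python3 -m pendant '{"linear":[[0,0,0.006],[0,0,0],[0,0,0],[0,0,0],[0,0,0],[0,0,0],[0,0,0],[0,0,0],[0,0,0],[0,0,0],[0,0,0],[0,0,0],[0,0,0],[0,0,0],[0,0,0],[0,0,0],[0,0,0],[0,0,0],[0,0,0],[0,0,0]],"spin":[0,0,0,0,0,0,0,0,0,0,0,0,0,0,0,0,0,0,0,0],"gripper":[1,1,1,1,1,1,1,1,1,1,1,1,1,1,1,1,1,1,1,1]}' 
python3 -m pendant '{"linear":[[0,0,0],[0,0,0],[0,0,0],[0,0,0],[0,0,0],[0,0,0]],"spin":[0,0,0,0,0,0],"gripper":[1,1,1,1,1,1]}' 
python3 - <<'E'
from h import *
c=ctrl.camera("scene")["pixels"]
cv2.imwrite("pics/scene4.png",cv2.resize(c[80:220,120:280],None,fx=4,fy=4))
E
python3 g.py 0.511 0.051 0.074
```

```text
time: 10.57
tcp_pos: [0.5117, 0.0505, 0.0384]
eef_rot: [0.002, 0.187, 0.982, -0.0]
ft_force: [-0.4, -1.5, 7.2]
finger_gap: 0.0
time: 11.07
tcp_pos: [0.5117, 0.0505, 0.0384]
eef_rot: [0.002, 0.187, 0.982, -0.0]
ft_force: [-0.5, -0.5, 7.1]
finger_gap: 0.0001
t 11.1167 q [ 0.099  0.176 -0.413  0.978 -0.001  0.476] tcp [0.5117 0.0505 0.0384] xaxis yaw 158.3913446405081 gap 0.000226609498520383 F [-0.81 -2.68  7.75]
tool frac [ 0.0047  0.0018 -0.2375] 0.0187
```

View pics/scene4.png

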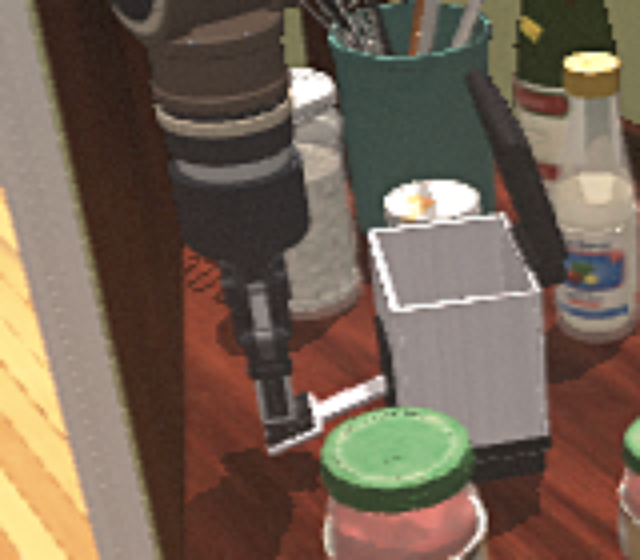

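```bash
python3 - <<'E'
from h import *
import pickle
S=pickle.load(open("scene.pkl","rb"))
fr=np.array([.5578,-.0289,.142]);br=np.array([.6406,-.0624,.142]);fl=np.array([.5987,.0759,.142]);bl=np.array([.6814,.043,.142])
for a in(0,.7,1.0,1.1,1.2,1.3):
    out=[]
    for f,b in((fl,bl),(fr,br)):
        d=f-b; X=b+d*np.cos(a)+np.array([0,0,np.linalg.norm(d)*np.sin(a)]); u=proj(S,X); out.append(((u-[120,80])*4).round())
    print(a,out)
E
```

```text
0 [array([362., 214.]), array([388., 297.])]
0.7 [array([386., 124.]), array([415., 200.])]
1.0 [array([416.,  92.]), array([448., 167.])]
1.1 [array([428.,  84.]), array([462., 158.])]
1.2 [array([441.,  77.]), array([476., 150.])]
1.3 [array([454.,  71.]), array([491., 143.])]
```

Predicted corner positions agree with an angle of about 1.2–1.3 rad. Now I'll ease the pedal up slowly.

```bash
python3 -m pendant '{"linear":[[0,0,-0.006],[0,0,-0.006],[0,0,-0.006],[0,0,-0.006],[0,0,-0.006],[0,0,-0.006],[0,0,-0.006],[0,0,-0.006],[0,0,-0.006],[0,0,-0.006],[0,0,-0.006],[0,0,-0.006],[0,0,-0.006],[0,0,-0.006],[0,0,-0.006],[0,0,-0.006],[0,0,-0.006],[0,0,-0.006],[0,0,-0.006],[0,0,-0.006]],"spin":[0,0,0,0,0,0,0,0,0,0,0,0,0,0,0,0,0,0,0,0],"gripper":[1,1,1,1,1,1,1,1,1,1,1,1,1,1,1,1,1,1,1,1]}' 
python3 g.py 0.511 0.051 0.074
python3 -m pendant '{"linear":[[0,0,-0.006],[0,0,-0.006],[0,0,-0.006],[0,0,-0.006],[0,0,-0.006],[0,0,-0.006],[0,0,-0.006],[0,0,-0.006],[0,0,-0.006],[0,0,-0.006],[0,0,-0.006],[0,0,-0.006],[0,0,-0.006],[0,0,-0.006],[0,0,-0.006],[0,0,-0.006],[0,0,-0.006],[0,0,-0.006],[0,0,-0.006],[0,0,-0.006]],"spin":[0,0,0,0,0,0,0,0,0,0,0,0,0,0,0,0,0,0,0,0],"gripper":[1,1,1,1,1,1,1,1,1,1,1,1,1,1,1,1,1,1,1,1]}' 
python3 g.py 0.511 0.051 0.074
```

```text
time: 12.78
tcp_pos: [0.5099, 0.0511, 0.0555]
eef_rot: [-0.0, 0.187, 0.982, 0.0]
ft_force: [-3.0, -0.1, 5.9]
finger_gap: 0.0
t 12.7833 q [ 9.90e-02  1.63e-01 -3.88e-01  1.02e+00  1.00e-03  4.76e-01] tcp [0.5099 0.0511 0.0555] xaxis yaw 158.42350588888218 gap 1.0003257123447382e-06 F [-2.97 -0.13  5.92]
tool frac [-0.0072  0.0025 -0.1232] 0.0187
time: 14.45
tcp_pos: [0.5104, 0.0509, 0.0732]
eef_rot: [0.0, 0.187, 0.982, 0.0]
ft_force: [-1.7, 0.2, 4.9]
finger_gap: -0.0002
t 14.45 q [ 0.099  0.152 -0.361  1.058  0.     0.476] tcp [0.5104 0.0509 0.0732] xaxis yaw 158.41488484031765 gap -0.00017106530158293433 F [-1.74  0.16  4.92]
tool frac [-0.0034  0.0024 -0.005 ] 0.0187
```

```bash
python3 -m pendant '{"linear":[[0,0,-0.005],[0,0,-0.005],[0,0,-0.005],[0,0,-0.005],[0,0,-0.005],[0,0,-0.005],[0,0,-0.005],[0,0,-0.005],[0,0,0]],"spin":[0,0,0,0,0,0,0,0,0],"gripper":[1,1,1,1,1,1,1,1,1]}' 
python3 -m pendant '{"linear":[[0,0,-0.02],[0,0,-0.04],[0,0,-0.06],[0,0,-0.06],[0,0,-0.06],[0,0,-0.06],[0,0,-0.06],[0,0,0],[0,0,0],[0,0,0]],"spin":[0,0,0,0,0,0,0,0,0,0],"gripper":[1,1,1,1,1,1,1,1,1,1]}' 
python3 - <<'E'
from h import *
for n in("scene","top"):
    cv2.imwrite(f"pics/{n}5.png",ctrl.camera(n)["pixels"])
E
python3 g.py 0.511 0.051 0.074
```

```text
time: 15.2
tcp_pos: [0.5104, 0.0508, 0.0792]
eef_rot: [0.0, 0.187, 0.982, 0.0]
ft_force: [0.5, 0.9, -0.8]
finger_gap: 0.0003
time: 16.03
tcp_pos: [0.5101, 0.0508, 0.1328]
eef_rot: [-0.0, 0.187, 0.982, -0.0]
ft_force: [0.5, -0.6, -0.8]
finger_gap: -0.0001
t 16.1333 q [ 0.099  0.122 -0.262  1.189 -0.     0.476] tcp [0.5099 0.0508 0.1324] xaxis yaw 158.41336801267104 gap 3.761135946453615e-05 F [0.19 0.78 0.88]
tool frac [-0.0068  0.0042  0.3896] 0.0187
```

View pics/scene5.png

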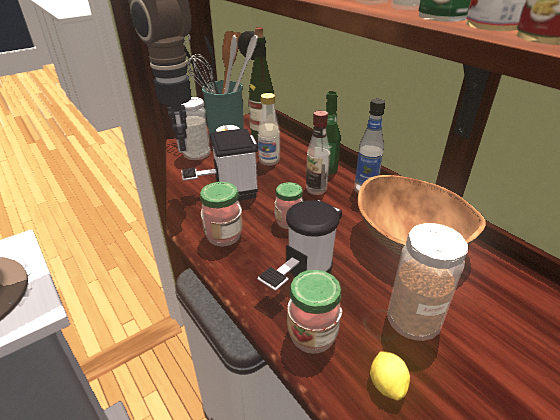

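View pics/top5.png

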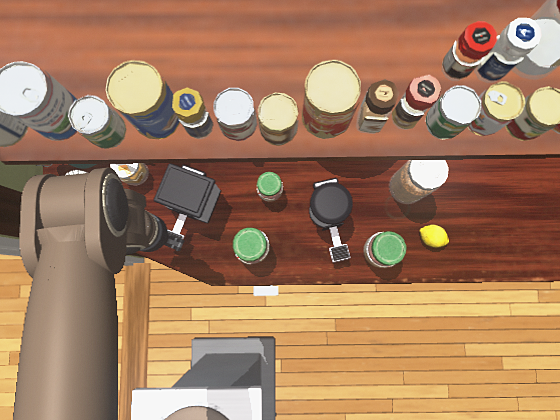

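Both lids are shut, the small jar is still at (269,185), and the gripper is clear of the pad. I'll hand the job in.

```bash
python3 -c "
from rig import ctrl
print(ctrl.job_done())"
```

```text
the job is handed in; nothing more can be done
None
```

I opened the square caddy by its pedal, held it open, let the lid down slowly, and handed the job in at about 16 s.

- **Press and hold:** I pushed the pad down about 34 mm with the closed fingers. The lid stood at roughly 1.2–1.3 rad, estimated from the scene picture, and stayed there for more than 2 s with 7–8 N on the pedal.
- **Closing:** I eased the pedal up over about 4 s. The fingers kept contact until the pad was almost at the top, so I don't expect the lid slammed. I couldn't read its speed directly.
- **Last checks:** The pictures showed both lids shut and the jam jar upright at the same pixel position as at the start. The gripper was about 60 mm above the pad, with no contact force beyond sensor noise. None of these checks failed or disagreed. My first wrist turn would have run the last joint out of range, so I used the equivalent half turn instead.

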